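Seat a felt polishing bob in a tapered spindle nose

TASK

Take the straight cylindrical felt bob, the tool with two square cross pins, out of its pot and fit its tapered shank into the bore of the upright spindle. The spindle is braked with its two rim slots at an unknown angle: first rest the pins lightly on the rim beside the slots for a moment, then turn the bob until they drop into the slots and the taper centres itself fully home, then let go. Be gentle, never pushing or twisting the bob against the spindle with more than about 15 N, and leave the other two felt tools standing in their pots.

Things in the scene. Friction and masses are not known exactly. Their poses are not given: they have to be found in the camera images.
- bob_centre (a point): Centre of the felt head of the tool to fit: a grey felt cylinder 46 mm across, 46 mm tall (23 mm up and down from this point), grip it across in any direction. Below it a steel flange 44 mm across, 10 thick, a 2 mm neck, then a steel taper 40 mm long narrowing from 35 to 18 mm across. z is the tool's axis, up. Mass 0.2 to 0.33 kg.
- bob: The same tool, 98 mm tall, upright in a pot with 3 mm side play. Origin at the taper's tip, 75 mm below bob_centre. Two square steel drive pins, 9 mm by 9 mm, stick out level from the flange to 40 mm from the axis, along its own +x and -x (half a turn looks the same); their underside is 32.5 mm below bob_centre.
- rim (a point): On the vertical axis of the spindle (fixed), level with the top of the steel nose's rim, 113.5 mm above the table. With the pins resting on the rim, bob_centre is 32.5 mm above this point and the taper has 1.3 mm of play all round; with pins in the slots and the taper fully home it is 26.5 mm above, 6 mm lower.
- spindle: The same spindle: grey housing 140 mm square, 60 tall, steel nose on top; origin under its centre, on the table. Nose rim: flat ring, radius 27 to 43 mm, with two opposite radial slots 13.5 mm wide, 9 deep; inside, 9 mm down, a tapered bore fitting the tool. The nose is locked; its slots lie at an unmeasured angle, up to 35 degrees either way from this frame's x axis.
- pot_bob: The pot that holds the tool to be fitted, one of three alike: black plastic cup, fixed, 58 mm tall, 56 mm across (72 at the foot), bore 42 mm, origin under its centre. The tool hangs by its flange on the rim with its tip 16 mm above the table; raise it more than 42 mm to clear the pot.
- cone_centre (a point): A felt tool to leave alone, in a pot of its own: grey felt head 46 mm across that narrows upwards to a blunt 10 mm tip, without cross pins; this point is on its axis, 27 mm below its top and 75 mm above the tip of its shank.
- ball_centre (a point): A felt tool to leave alone, in a pot of its own: a grey felt ball 40 mm across on a thin neck, without cross pins; this point is the centre of the ball, 79 mm above the tip of its shank.

How it is judged (in metres and radians):
On the way, in this order (a step that is already met when the one before it is completed fails the run):
1. the pinned bob is lifted clear of its pot (height (world z) of bob_centre above 0.135 m), for 0.1 s.
2. its taper is in the bore and its pins rest on the rim beside the slots, touching with over 1 N (horizontal distance between bob_centre and rim below 0.004 m and z of bob_centre in the frame of rim between 0.0312 and 0.034 m and contact force between bob and spindle above 1 N), for 0.3 s.
At the end, for the whole second after the job is handed in: The pinned felt bob is released and at rest in the spindle, pins down in the slots: bob_centre within 2 mm of the spindle axis, under 28.5 mm above the rim (26.5 is home), upright within 0.04 rad; the other two felt tools within 15 mm of where they were (horizontal distance between bob_centre and rim below 0.002 m and z of bob_centre in the frame of rim between 0.0235 and 0.0285 m and angle between bob's own z axis and vertical below 0.04 rad and linear speed of bob below 0.01 m/s and distance of each of cone_centre, ball_centre from where it was at the start of the episode below 0.015 m); the robot touches nothing.
It fails at once if with its pins still above the slots, the bob is pressed on the spindle with more than 45 N in all (z of bob_centre in the frame of rim above 0.0305 m and contact force between bob and spindle above 45 N).
It fails at once if the bob is forced against the spindle: all contact forces between them, the wedging in the taper included, add up to more than 70 N (pushing with 15 N gives at most about 60) (contact force between bob and spindle above 70 N).
It fails at once if the robot itself presses on the spindle with more than 32 N (contact force between the arm and spindle above 32 N).
It fails at once if one of the other felt tools is knocked more than 30 mm away (distance of any of cone_centre, ball_centre from where it was at the start of the episode above 0.03 m).
It also fails if it takes over 72 s, if anything falls off the work surface, if the arm or the gripper's body presses on something with over 40 N, if the wrist force passes 120 N, or if a joint passes its speed limit or range.

ROBOT

A 6-joint arm with a two-finger parallel gripper is mounted at the origin on the work surface. World frame = base frame: x ahead of the robot, y to its left, z up, the work surface at z = 0. Lengths are in mm, angles in rad, forces in N, time in s.
With the tool pointing down it reaches from about 400 to 925 mm from the base axis. Payload 12.5 kg.
Tool frame: the origin (TCP) lies at the centre of the arm's flange, where the gripper is bolted on; the fingertips stand 190 mm ahead of it and the grasp point (between the pads) lies 171 mm ahead of it; z points along the fingers, y is the line along which they close (so a half turn about z gives the same grasp; the last joint's range is limited). The gripper opens to 95 mm and grips with 3 to 60 N. Pads are 20 mm wide; open, the fingers measure 119 mm over their backs; the gripper's body (75 mm by 180 mm) begins 59 mm behind the grasp point.
Start: joints at [1.103, 0.491, 1.559, -0, 1.092, -0.106], TCP at [221.2, 584.547, 404.761] pointing down, gripper open.
Joint ranges: [-3.1, 3.1], [-0.84, 2.19], [0.05, 2.79], [-1.13, 4.28], [0.06, 2.93], [-2.69, 2.69]. Speed limits (rad/s): [2.22, 2.22, 2.79, 3.14, 3.14, 3.14].

INTERFACE

Orientations are given as [roll, pitch, yaw] about the fixed x, y, z axes, in that order (R = Rz(yaw) Ry(pitch) Rx(roll)).
In Python, from cell import env, read_camera, search_frame, cut_out gives the robot as it stands. The module is installed in compiled form; this text tells all that it offers.
- The arm moves only by the tool move_arm, never from a script. Its argument "commands" is a list of rows, each a list of 3 entries, a list of its own where there are three numbers: the shift along the world's x, y, z normalised to -1 to 1, where 1 is 0.03 m, then the turn about the world's z normalised to -1 to 1, where 1 is 0.08 rad, then the opening, from -1 (shut) to 1 (fully open), so that 0 is half open. A call has 1 to 20 rows; each row shifts and turns the commanded pose from where the row before left it; what a row does not reach is not made up. A row lasts 1/12 s, in which the tool goes at most 41.7 mm and 7.16 degrees, less where a joint would pass 70% of its speed; a pose out of reach is approached as far as the arm can. A call with a number of a shift or a turn outside -1 to 1 is refused whole. A call with a gripper value outside its range is refused whole. The fingers move at their own pace and stop on an object; the grip force is fixed at half the most. Time passes only in rows, so rows that do not move let the fingers close. It gives the time, the measured TCP pose, the force, the opening and the grip force at its end, in the units of the state.
- env.state(): the state, without advancing time (a new reading comes with each control period).
- read_camera(name): name is "side" or "top"; returns a dict with "image" (480x640x3 uint8, red, green, blue), "fx", "fy", "cx", "cy" (pixels), "rvec" (rotation vector, rad) and "tvec" (3), from world to camera coordinates, as OpenCV has them. Camera axes: x right, y down, z forward; pixel columns grow to the right and rows downward; lengths in mm; the calibration is good to about 2 mm. A picture is of the moment at which its call begins. There is no depth.
- env.job_done(): hands the job in; it is judged then, once.
Trained networks look in a picture, given as the dict that the camera call returned (one of the last four; its "shot" number tells which), for a name from the list of things; names that differ only in an ending like _2 or _b are one class to them, and where a whole thing is asked for, a point or a joint stands for the part that bears it (a point fixed in the world has none). Each returns a list of dicts, best first, with "confidence" (0 to 1); they miss things now and then, are a little off and sometimes report something else, mostly with a low value. They report only what shows in the picture. A call takes as long as a camera call.
- search_frame(thing, picture): "at" ([column, row] in pixels, amid what is visible of it).
- cut_out(thing, picture): "region" (480x640 bool, what is visible of it) and "at" ([column, row] in pixels, amid what is visible of it).
The state is a dict: "t": time; "joints": joint angles; "qvel": joint speeds; "tau": joint torques, N m; "eef_pos": TCP position; "tcp_rot": TCP orientation; "ft_force": force on the tool from outside, world axes, zero at the start; "moment": the same for the moment, N m; "opening": opening from 0.0 (shut) to 1.0 (fully open); "grip_force": force on a finger pad.
Only numpy, scipy, OpenCV 4.12 (cv2) and the standard library are available. Lean on these libraries where they do the work, as an engineer would, in place of code of your own. Each camera call takes 0.05 s, during which the arm holds its last target. There are 200 camera calls.

## Working session

There is one attempt and no reset: what is moved stays moved. The work goes in short steps, Python scripts to look and compute and a tool call to move; the robot and the scene stay as the last step left them, time stands still between calls to the robot, and variables do not carry over. Pictures are saved under pics/ and viewed, at most 10 in all, crops included, and the job is handed in when it is done.

Besides the shell and the picture viewer there is one more tool, called after "Emit:" as name(argument=value, ...), one argument or row to a line, values as JSON. move_arm: Moves the arm, as the interface text tells. Its arguments: {"type":"object","properties":{"commands":{"type":"array","items":{"type":"array"}}},"required":["commands"]}

```bash
mkdir -p pics; cat > h.py <<'E'
import numpy as np, cv2
from cell import env, read_camera, search_frame, cut_out
def ray(p,uv):
    R=cv2.Rodrigues(np.array(p["rvec"],float))[0]; t=np.array(p["tvec"],float).ravel()
    d=R.T@np.array([(uv[0]-p["cx"])/p["fx"],(uv[1]-p["cy"])/p["fy"],1.]); return -R.T@t,d/np.linalg.norm(d)
def atz(p,uv,z):
    c,d=ray(p,uv); return c+d*(z-c[2])/d[2]
def proj(p,X):
    K=np.array([[p["fx"],0,p["cx"]],[0,p["fy"],p["cy"]],[0,0,1.]])
    return cv2.projectPoints(np.array(X,float).reshape(-1,3),np.array(p["rvec"],float),np.array(p["tvec"],float),K,None)[0][:,0]
def tri(r):
    A=0;b=0
    for c,d in r:
        M=np.eye(3)-np.outer(d,d);A=A+M;b=b+M@c
    return np.linalg.solve(A,b)
E
python3 - <<'E'
from h import *
np.set_printoptions(precision=1,suppress=True)
s=env.state();print(s)
P={n:read_camera(n) for n in("top","side")}
for n,p in P.items():
    cv2.imwrite(f"pics/{n}0.png",p["image"][:,:,::-1]); print(n,ray(p,(320,240)),p["fx"])
    for t in("bob_centre","bob","rim","spindle","pot_bob","cone_centre","ball_centre"):
        print(t,[(np.round(q["at"],1),round(q["confidence"],2)) for q in search_frame(t,p)])
E
```

```text
{'t': 0.0, 'joints': array([ 1.1,  0.5,  1.6, -0. ,  1.1, -0.1]), 'qvel': array([-0., -0., -0., -0., -0., -0.]), 'tau': array([ -0. , -61.3, -25.8,   0.1,   0. ,  -0. ]), 'eef_pos': array([221.2, 584.5, 404.1]), 'tcp_rot': array([-3.1, -0. ,  2.8]), 'ft_force': array([ 0.1,  0.9, -0.6]), 'moment': array([-0.1, -0. , -0. ]), 'grip_force': 0.0, 'opening': 0.9986455797211079}
top (array([ 482.1,  -13.9, 1078.1]), array([ 0.1,  0. , -1. ])) 593.7679269109325
bob_centre [(array([366.6, 185.4]), 0.93), (array([493.4, 241. ]), 0.69), (array([406.2, 276.8]), 0.35)]
bob [(array([366.5, 187. ]), 0.87)]
rim [(array([215.4, 224.3]), 0.59), (array([367.3, 188.4]), 0.26)]
spindle [(array([220.4, 226.8]), 0.76)]
pot_bob [(array([363. , 199.8]), 0.77)]
cone_centre [(array([406.5, 276.1]), 0.82)]
ball_centre [(array([494.3, 243.6]), 0.68)]
side (array([ 313.3, -508.8,  662.4]), array([ 0.3,  0.6, -0.7])) 477.3785945950657
bob_centre [(array([381.9, 243.6]), 0.81)]
bob [(array([381.2, 244.9]), 0.72)]
rim [(array([285.7, 187.5]), 0.63)]
spindle [(array([285.8, 186.1]), 0.85)]
pot_bob [(array([377.4, 278.4]), 0.85)]
cone_centre [(array([317.1, 307.9]), 0.88)]
ball_centre [(array([399.5, 379.1]), 0.82)]
```

```bash
python3 - <<'E'
from h import *
np.set_printoptions(precision=1,suppress=True)
a=cv2.imread("pics/top0.png");b=cv2.imread("pics/side0.png")
c=np.vstack([np.hstack([cv2.resize(a[170:300,170:300],(390,390),interpolation=2),cv2.resize(a[150:280,320:450],(390,390),interpolation=2)])])
cv2.imwrite("pics/c1.png",c)
c=cv2.resize(b[120:420,200:460],(520,600),interpolation=2);cv2.imwrite("pics/c2.png",c)
t=read_camera("top");s=read_camera("side")
for n,u,v,z in [("bob",(366.6,185.4),(381.9,243.6),91),("rim",(215.4,224.3),(285.7,187.5),113.5),("cone",(406.5,276.1),(317.1,307.9),91),("ball",(494.3,243.6),(399.5,379.1),95)]:
    print(n,tri([ray(t,u),ray(s,v)]),atz(t,u,z),atz(s,v,z))
E
```

```text
bob [629.8 -54.9  88.5] [630.2 -55.1  91. ] [627.6 -56.6  91. ]
rim [565.4 214.4  25.3] [563.6 193.6 113.5] [525.6 115.7 113.5]
cone [ 480.4 -122.4   77.7] [ 479.  -120.4   91. ] [ 478.1 -131.7   91. ]
ball [ 535.  -270.1   74.8] [ 532.5 -264.1   95. ] [ 529.  -278.9   95. ]
```

View pics/c1.png

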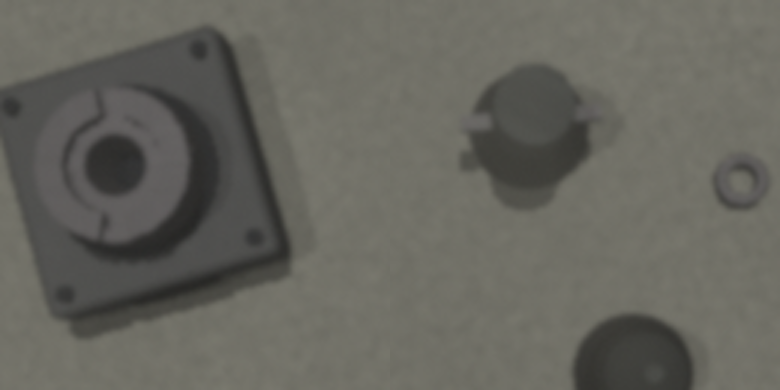

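View pics/c2.png

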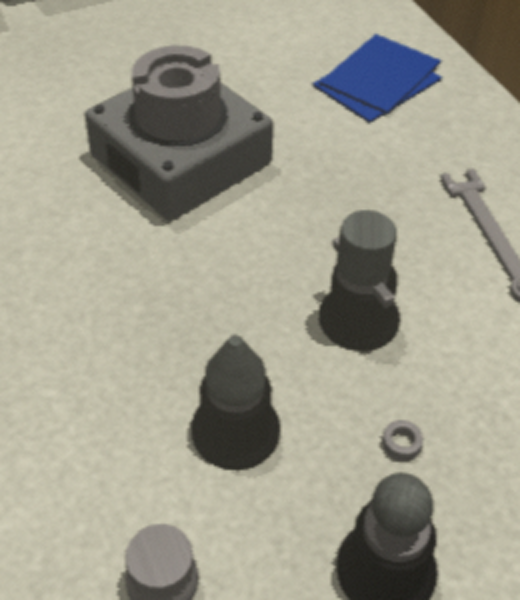

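The top crop shows the nose rim centred near pixel (207.5, 225), with the bob head near (350, 190) and its pins roughly level. In the side view the rim centre is near (288, 158), so the network's `rim` point sits on the body and not on the rim. I'll rectify both views onto the rim plane.

```bash
cat >> h.py <<'E'
def warp(p,c,z,half=60,n=400):
    g=np.linspace(half,-half,n)
    X=np.array([[c[0]+u,c[1]+v,z] for u in g for v in g])   # rows down = -x, cols right = -y
    q=proj(p,X).astype(np.float32).reshape(n,n,2)
    return cv2.remap(p["image"],q,None,cv2.INTER_CUBIC)[:,:,::-1]
E
python3 - <<'E'
from h import *
np.set_printoptions(precision=1,suppress=True)
t=read_camera("top");s=read_camera("side")
print(atz(t,(207.5,225),113.5),atz(s,(288.5,158.5),113.5))
c=atz(t,(207.5,225),113.5)[:2].round(); print(c)
o=np.hstack([warp(t,c,113.5),warp(s,c,113.5)])
o=cv2.convertScaleAbs(o,alpha=1.6)
cv2.imwrite("pics/w1.png",o)
for n,p in(("t",t),("s",s)):
    for k in("spindle","bob"):
        m=cut_out(k,p)[0]["region"]; ys,xs=np.nonzero(m);print(n,k,xs.min(),xs.max(),ys.min(),ys.max(),m.sum())
        np.save(f"{n}_{k}.npy",m)
E
```

```text
[562.4 206.6 113.5] [561.5 194.  113.5]
[562. 207.]
t spindle 167 266 179 275 6716
t bob 343 388 172 201 782
s spindle 243 335 143 229 5045
s bob 366 397 225 272 1129
```

View pics/w1.png

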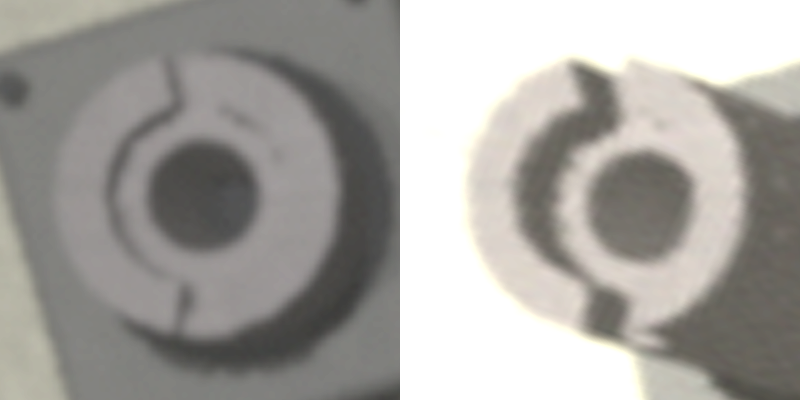

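The rectified views put the rim centre at about (563, 207.3) from the top camera and (562.7, 204.8) from the side. The slots are close to world x, at about +2°. Next I'll do the same for the bob.

```bash
python3 - <<'E'
from h import *
t=read_camera("top");s=read_camera("side")
c=(630,-55)
o=np.vstack([np.hstack([warp(p,c,z,50,300) for p in(t,s)]) for z in(114,63)])
cv2.imwrite("pics/w2.png",cv2.convertScaleAbs(o,alpha=1.8))
E
```

```text
(no output)
```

View pics/w2.png

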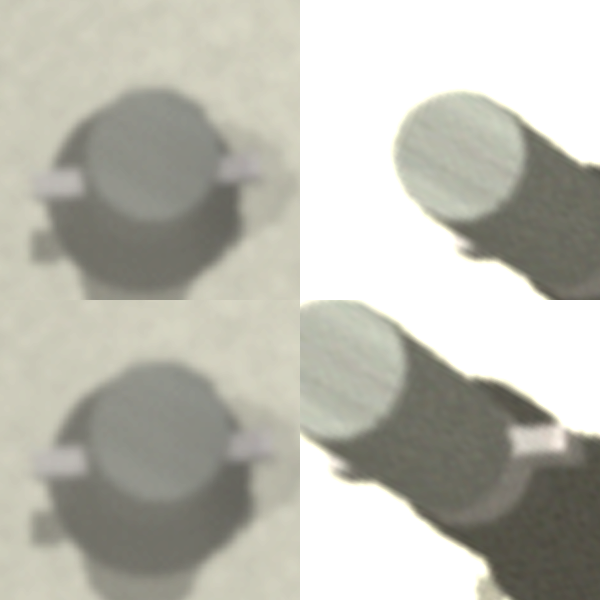

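The bob head is centred at about (628, -57), with its pins at about 96°. The rim is at about (563, 206), and both measurements carry the same camera bias. I'll move above the bob.

Emit:
move_arm(
  commands=[
    [[0.62, -1, 0], 0, 1],
    [[0.62, -1, 0], 0, 1],
    [[0.62, -1, 0], 0, 1],
    [[0.62, -1, 0], 0, 1],
    [[0.62, -1, 0], 0, 1],
    [[0.62, -1, 0], 0, 1],
    [[0.62, -1, 0], 0, 1],
    [[0.62, -1, 0], 0, 1],
    [[0.62, -1, 0], 0, 1],
    [[0.62, -1, 0], 0, 1],
    [[0.62, -1, 0], 0, 1],
    [[0.62, -1, 0], 0, 1],
    [[0.62, -1, 0], 0, 1],
    [[0.62, -1, 0], 0, 1],
    [[0.62, -1, 0], 0, 1],
    [[0.62, -1, 0], 0, 1],
    [[0.62, -1, 0], 0, 1],
    [[0.62, -1, 0], 0, 1],
    [[0.62, -1, 0], 0, 1],
    [[0.62, -1, 0], 0, 1],
  ],
)

```text
t: 2.97
eef_pos: [593.9, -17.2, 404.9]
tcp_rot: [3.141, 0.0, 2.78]
ft_force: [0.6, 0.1, -0.6]
opening: 1.001
grip_force: 0.0
```

Emit:
move_arm(
  commands=[
    [[0.6, -0.7, 0], 0, 1],
    [[0.57, -0.7, 0], 0, 1],
    [[0, 0, 0], 0, 1],
    [[0, 0, 0], 0, 1],
    [[0, 0, 0], 0, 1],
  ],
)

```text
t: 3.38
eef_pos: [628.0, -57.1, 404.5]
tcp_rot: [3.141, -0.001, 2.78]
ft_force: [-0.2, -0.1, -0.8]
opening: 1.0
grip_force: 0.0
```

Emit:
move_arm(
  commands=[
    [[0, 0, -0.7], 0, 1],
    [[0, 0, -0.7], 0, 1],
    [[0, 0, -0.7], 0, 1],
    [[0, 0, -0.6], 0, 1],
    [[0, 0, -0.5], 0, 1],
    [[0, 0, -0.5], 0, 1],
    [[0, 0, -0.5], 0, 1],
    [[0, 0, -0.4], 0, 1],
    [[0, 0, 0], 0, 1],
    [[0, 0, 0], 0, 1],
  ],
)

```text
t: 4.22
eef_pos: [628.2, -56.9, 266.8]
tcp_rot: [-3.142, -0.001, 2.78]
ft_force: [0.5, 0.0, 0.4]
opening: 1.002
grip_force: 0.0
```

```bash
python3 - <<'E'
from h import *
t=read_camera("top");s=read_camera("side");print(env.state()["eef_pos"])
def crop(p,X):
    u,v=proj(p,X)[0].astype(int);return cv2.resize(p["image"][max(v-65,0):v+65,u-65:u+65],(390,390),interpolation=2)[:,:,::-1]
cv2.imwrite("pics/g1.png",cv2.convertScaleAbs(np.hstack([crop(p,(628,-57,100)) for p in(t,s)]),alpha=1.6))
E
```

```text
[628.42812552 -57.15126337 267.74309196]
```

View pics/g1.png

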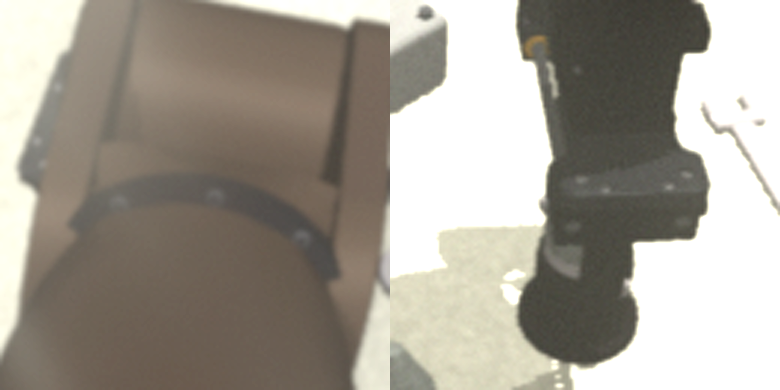

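The top camera is blocked by the arm. The side view shows the fingers straddling the bob head, so I'll close, then lift.

Emit:
move_arm(
  commands=[
    [[0, 0, 0], 0, 0.3],
    [[0, 0, 0], 0, 0.1],
    [[0, 0, 0], 0, -0.05],
    [[0, 0, 0], 0, -0.2],
    [[0, 0, 0], 0, -0.3],
    [[0, 0, 0], 0, -0.3],
    [[0, 0, 0], 0, -0.3],
    [[0, 0, 0], 0, -0.3],
    [[0, 0, 0], 0, -0.3],
    [[0, 0, 0], 0, -0.3],
  ],
)

```text
t: 5.15
eef_pos: [628.3, -57.4, 266.8]
tcp_rot: [3.141, 0.0, 2.78]
ft_force: [-0.1, 0.1, 0.7]
opening: 0.477
grip_force: 30.0
```

Emit:
move_arm(
  commands=[
    [[0, 0, 0.3], 0, -0.4],
    [[0, 0, 0.5], 0, -0.4],
    [[0, 0, 0.7], 0, -0.4],
    [[0, 0, 0.8], 0, -0.4],
    [[0, 0, 0.8], 0, -0.4],
    [[0, 0, 0.8], 0, -0.4],
    [[0, 0, 0.8], 0, -0.4],
    [[0, 0, 0.6], 0, -0.4],
    [[0, 0, 0], 0, -0.4],
    [[0, 0, 0], 0, -0.4],
    [[0, 0, 0], 0, -0.4],
  ],
)

```text
t: 6.07
eef_pos: [628.0, -57.4, 424.5]
tcp_rot: [-3.141, -0.002, 2.78]
ft_force: [-0.7, -0.6, -3.2]
opening: 0.478
grip_force: 30.0
```

Emit:
move_arm(
  commands=[
    [[-0.135, 0.55, 0], -0.98, -0.4],
    [[-0.135, 0.55, 0], -0.98, -0.4],
    [[-0.135, 0.55, 0], -0.98, -0.4],
    [[-0.135, 0.55, 0], -0.98, -0.4],
    [[-0.135, 0.55, 0], -0.98, -0.4],
    [[-0.135, 0.55, 0], -0.98, -0.4],
    [[-0.135, 0.55, 0], -0.98, -0.4],
    [[-0.135, 0.55, 0], -0.98, -0.4],
    [[-0.135, 0.55, 0], -0.98, -0.4],
    [[-0.135, 0.55, 0], -0.98, -0.4],
    [[-0.135, 0.55, 0], -0.98, -0.4],
    [[-0.135, 0.55, 0], -0.98, -0.4],
    [[-0.135, 0.55, 0], -0.98, -0.4],
    [[-0.135, 0.55, 0], -0.98, -0.4],
    [[-0.135, 0.55, 0], -0.98, -0.4],
    [[-0.135, 0.55, 0], -0.98, -0.4],
    [[0, 0, 0], 0, -0.4],
    [[0, 0, 0], 0, -0.4],
    [[0, 0, 0], 0, -0.4],
  ],
)

```text
t: 7.65
eef_pos: [563.6, 206.2, 424.8]
tcp_rot: [-3.14, 0.001, 1.527]
ft_force: [-0.3, 0.1, -2.4]
opening: 0.479
grip_force: 30.0
```

Emit:
move_arm(
  commands=[
    [[0, 0, -0.7], 0, -0.4],
    [[0, 0, -0.7], 0, -0.4],
    [[0, 0, -0.6], 0, -0.4],
    [[0, 0, 0], 0, -0.4],
    [[0, 0, 0], 0, -0.4],
    [[0, 0, 0], 0, -0.4],
  ],
)

```text
t: 8.15
eef_pos: [563.9, 206.1, 366.6]
tcp_rot: [3.141, -0.0, 1.525]
ft_force: [0.2, 0.1, -2.0]
opening: 0.481
grip_force: 30.0
```

```bash
python3 - <<'E'
from h import *
np.set_printoptions(precision=2,suppress=True)
t=read_camera("top");s=read_camera("side");q=env.state();print(q["eef_pos"],q["tcp_rot"],q["joints"])
zc=q["eef_pos"][2]-175.8
im=cv2.convertScaleAbs(s["image"],alpha=1.5)
# predicted outline for bob axis at tcp xy: tip circle, flange, pins; drawn
u,v=proj(s,(563,206,130))[0].astype(int)
k=5;x0,y0=u-65,v-75
c=cv2.resize(im[y0:y0+120,x0:x0+130],None,fx=k,fy=k,interpolation=2)[:,:,::-1].copy()
def ring(C,r,z,col):
    a=np.linspace(0,2*np.pi,60);X=np.c_[C[0]+r*np.cos(a),C[1]+r*np.sin(a),0*a+z]
    cv2.polylines(c,[((proj(s,X)-(x0,y0)+.5)*k).astype(np.int32)],True,col,1)
B=(q["eef_pos"][0]-.5,q["eef_pos"][1]-2)   # side bias from calibration
R=(562.7,204.8)
ring(R,43,113.5,(0,0,255));ring(B,9,zc-75,(0,255,0));ring(B,22,zc-23,(255,255,0));ring(B,22,zc-33,(255,255,0));
for sg in(1,-1):
    a=np.radians(96)+q["tcp_rot"][2]-2.78
    X=[(B[0]+sg*40*np.cos(a)+w*-np.sin(a),B[1]+sg*40*np.sin(a)+w*np.cos(a),zc-28+h) for w,h in((-4.5,-4.5),(4.5,-4.5),(4.5,4.5),(-4.5,4.5))]
    cv2.polylines(c,[((proj(s,X)-(x0,y0)+.5)*k).astype(np.int32)],True,(255,0,255),1)
cv2.imwrite("pics/h1.png",c);print(c.shape)
E
```

```text
[563.74 206.33 366.98] [ 3.14 -0.    1.53] [ 0.24  0.5   1.67 -0.    0.98  0.29]
(600, 650, 3)
```

View pics/h1.png

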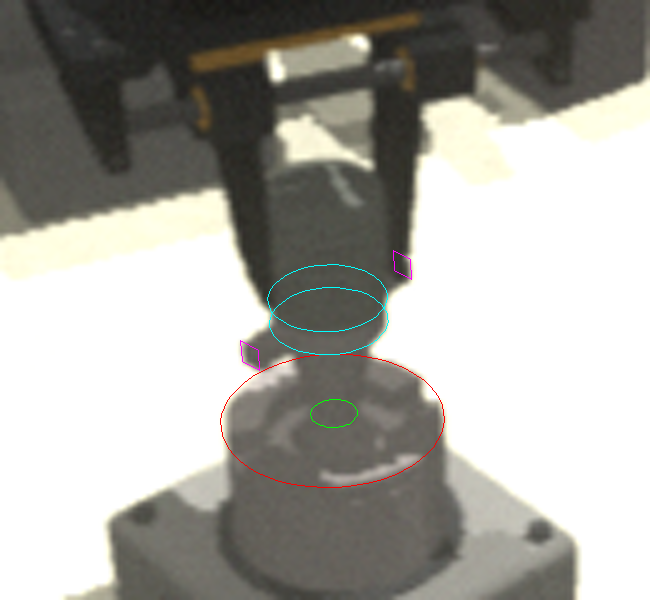

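The overlay (side-camera biases applied) matches the flange and left pin. The bob sits on axis above the rim within about 1 mm, with its pins roughly 20° off the slots. I'll lower it.

Emit:
move_arm(
  commands=[
    [[-0.02, 0, -0.25], 0, -0.4],
    [[0, 0, -0.25], 0, -0.4],
    [[0, 0, -0.25], 0, -0.4],
    [[0, 0, -0.25], 0, -0.4],
    [[0, 0, -0.15], 0, -0.4],
    [[0, 0, -0.05], 0, -0.4],
    [[0, 0, 0], 0, -0.4],
  ],
)

```text
t: 8.83
eef_pos: [562.9, 206.6, 329.2]
tcp_rot: [-3.141, 0.0, 1.525]
ft_force: [0.7, 0.8, -2.8]
opening: 0.482
grip_force: 30.0
```

Emit:
move_arm(
  commands=[
    [[0, 0, -0.05], 0, -0.4],
    [[0, 0, -0.05], 0, -0.4],
    [[0, 0, -0.05], 0, -0.4],
    [[0, 0, 0], 0, -0.4],
    [[0, 0, 0], 0, -0.4],
  ],
)

```text
t: 9.25
eef_pos: [563.0, 206.6, 325.4]
tcp_rot: [3.141, -0.0, 1.525]
ft_force: [1.8, 1.8, -2.5]
opening: 0.481
grip_force: 30.0
```

Emit:
move_arm(
  commands=[
    [[0.02, 0.02, 0], 0, -0.4],
    [[0, 0, -0.04], 0, -0.4],
    [[0, 0, -0.03], 0, -0.4],
    [[0, 0, 0], 0, -0.4],
    [[0, 0, 0], 0, -0.4],
  ],
)

```text
t: 9.67
eef_pos: [563.5, 207.2, 323.1]
tcp_rot: [3.141, -0.0, 1.525]
ft_force: [1.2, -0.6, -2.4]
opening: 0.478
grip_force: 30.0
```

Emit:
move_arm(
  commands=[
    [[0.015, 0, -0.03], 0, -0.4],
    [[0, 0, 0], 0, -0.4],
    [[0, 0, 0], 0, -0.4],
  ],
)

```text
t: 9.92
eef_pos: [563.9, 207.1, 322.3]
tcp_rot: [3.142, 0.0, 1.525]
ft_force: [0.8, 1.1, -2.1]
opening: 0.481
grip_force: 30.0
```

Emit:
move_arm(
  commands=[
    [[0, 0, -0.02], 0, -0.4],
    [[0, 0, 0], 0, -0.4],
    [[0, 0, 0], 0, -0.4],
  ],
)

```text
t: 10.17
eef_pos: [563.9, 207.2, 322.1]
tcp_rot: [3.141, -0.0, 1.525]
ft_force: [-1.4, 1.3, 5.7]
opening: 0.479
grip_force: 30.0
```

The pins touched the rim at the predicted height, with about 8 N. I'll hold there, then sweep.

Emit:
move_arm(
  commands=[
    [[-0.01, 0.01, 0], 0, -0.4],
    [[0, 0, 0], 0, -0.4],
    [[0, 0, 0], 0, -0.4],
    [[0, 0, 0], 0, -0.4],
    [[0, 0, 0], 0, -0.4],
    [[0, 0, 0], 0, -0.4],
  ],
)

```text
t: 10.67
eef_pos: [563.8, 207.3, 322.1]
tcp_rot: [3.141, 0.0, 1.526]
ft_force: [-0.5, -0.5, 5.9]
opening: 0.479
grip_force: 30.0
```

Emit:
move_arm(
  commands=[
    [[0, 0, 0], -0.5, -0.4],
    [[0, 0, 0], -0.5, -0.4],
    [[0, 0, 0], -0.5, -0.4],
    [[0, 0, 0], -0.5, -0.4],
    [[0, 0, 0], 0, -0.4],
  ],
)

```text
t: 11.08
eef_pos: [564.0, 207.2, 322.1]
tcp_rot: [3.14, -0.0, 1.363]
ft_force: [2.5, -0.4, 4.8]
opening: 0.478
grip_force: 30.0
```

Emit:
move_arm(
  commands=[
    [[0, 0, 0], -0.5, -0.4],
    [[0, 0, 0], -0.5, -0.4],
    [[0, 0, 0], 0, -0.4],
  ],
)

```text
t: 11.33
eef_pos: [564.0, 207.3, 322.1]
tcp_rot: [3.14, -0.0, 1.284]
ft_force: [1.4, -1.2, 5.3]
opening: 0.477
grip_force: 30.0
```

Emit:
move_arm(
  commands=[
    [[0, 0, 0], -0.4, -0.4],
    [[0, 0, 0], -0.4, -0.4],
    [[0, 0, 0], 0, -0.4],
  ],
)

```text
t: 11.58
eef_pos: [563.9, 207.3, 321.9]
tcp_rot: [3.14, -0.0, 1.221]
ft_force: [1.9, 0.4, 4.3]
opening: 0.481
grip_force: 30.0
```

Emit:
move_arm(
  commands=[
    [[0, 0, 0], -0.4, -0.4],
    [[0, 0, 0], 0, -0.4],
    [[0, 0, 0], 0, -0.4],
  ],
)

```text
t: 11.83
eef_pos: [563.7, 207.5, 321.5]
tcp_rot: [3.141, -0.0, 1.191]
ft_force: [3.1, 0.2, 1.2]
opening: 0.481
grip_force: 30.0
```

Emit:
move_arm(
  commands=[
    [[0, 0, 0], -0.4, -0.4],
    [[0, 0, 0], 0, -0.4],
    [[0, 0, 0], 0, -0.4],
  ],
)

```text
t: 12.08
eef_pos: [563.7, 207.5, 321.5]
tcp_rot: [3.141, -0.0, 1.159]
ft_force: [3.6, 1.5, -1.3]
opening: 0.478
grip_force: 30.0
```

The force vanished at a pin angle of about 3–5°, so the pins are over the slots. I'll turn slightly further and lower gently.

Emit:
move_arm(
  commands=[
    [[0.02, 0.01, 0], -0.3, -0.4],
    [[0, 0, -0.03], 0, -0.4],
    [[0, 0, 0], 0, -0.4],
    [[0, 0, 0], 0, -0.4],
  ],
)

```text
t: 12.42
eef_pos: [564.1, 207.8, 320.5]
tcp_rot: [-3.141, 0.0, 1.134]
ft_force: [1.4, 1.1, -3.4]
opening: 0.479
grip_force: 30.0
```

```bash
python3 -c "
from h import *
s=env.state();print(s['eef_pos'],s['ft_force'],s['moment'])"
```

```text
[564.13764183 207.79860804 320.47804934] [ 1.38835488  1.08644072 -3.36321015] [ 0.20019294 -0.30665393  0.01876314]
```

Emit:
move_arm(
  commands=[
    [[0.01, 0.01, -0.03], 0, -0.4],
    [[0, 0, -0.03], 0, -0.4],
    [[0, 0, 0], 0, -0.4],
    [[0, 0, 0], 0, -0.4],
  ],
)

```text
t: 12.75
eef_pos: [564.5, 208.0, 318.8]
tcp_rot: [-3.141, 0.0, 1.134]
ft_force: [0.8, 0.4, -2.0]
opening: 0.479
grip_force: 30.0
```

```bash
python3 -c "
from h import *
s=env.state();print(s['eef_pos'],s['ft_force'],s['moment'])"
```

```text
[564.49708336 208.04538842 318.81189952] [ 0.84088464  0.41096333 -1.962604  ] [ 0.00963987 -0.1173186   0.02355207]
```

Emit:
move_arm(
  commands=[
    [[0.005, 0, -0.03], 0, -0.4],
    [[0, 0, -0.02], 0, -0.4],
    [[0, 0, 0], 0, -0.4],
    [[0, 0, 0], 0, -0.4],
  ],
)

```text
t: 13.08
eef_pos: [564.7, 208.1, 317.4]
tcp_rot: [3.141, -0.0, 1.133]
ft_force: [1.2, 0.6, -3.3]
opening: 0.478
grip_force: 30.0
```

Emit:
move_arm(
  commands=[
    [[0, 0, -0.015], 0, -0.4],
    [[0, 0, 0], 0, -0.4],
    [[0, 0, 0], 0, -0.4],
  ],
)

```text
t: 13.33
eef_pos: [564.7, 208.1, 317.1]
tcp_rot: [3.141, -0.0, 1.133]
ft_force: [1.9, 1.0, -0.3]
opening: 0.479
grip_force: 30.0
```

Emit:
move_arm(
  commands=[
    [[0.02, 0.01, 0], 0, -0.4],
    [[0, 0, -0.015], 0, -0.4],
    [[0, 0, 0], 0, -0.4],
    [[0, 0, 0], 0, -0.4],
  ],
)

```text
t: 13.67
eef_pos: [565.2, 208.3, 316.6]
tcp_rot: [-3.141, 0.0, 1.133]
ft_force: [-1.5, -0.7, 2.2]
opening: 0.484
grip_force: 30.0
```

Emit:
move_arm(
  commands=[
    [[0, 0, -0.01], 0, -0.4],
    [[0, 0, 0], 0, -0.4],
    [[0, 0, 0], 0, -0.4],
  ],
)

```text
t: 13.92
eef_pos: [565.2, 208.3, 316.4]
tcp_rot: [-3.141, 0.0, 1.133]
ft_force: [-2.3, -0.2, 6.5]
opening: 0.48
grip_force: 30.0
```

The taper is seated: 5.7 mm of drop and about 9 N of push. I'll release and retreat.

Emit:
move_arm(
  commands=[
    [[0, 0, 0], 0, 0.1],
    [[0, 0, 0], 0, 0.3],
    [[0, 0, 0], 0, 0.6],
    [[0, 0, 0], 0, 0.6],
    [[0, 0, 0], 0, 0.6],
    [[0, 0, 0], 0, 0.6],
  ],
)

```text
t: 14.42
eef_pos: [565.3, 208.3, 316.2]
tcp_rot: [3.141, 0.0, 1.133]
ft_force: [-0.3, -0.4, -0.0]
opening: 0.789
grip_force: 0.0
```

Emit:
move_arm(
  commands=[
    [[0, 0, 0.3], 0, 0.6],
    [[0, 0, 0.5], 0, 0.6],
    [[0, 0, 0.6], 0, 0.6],
    [[0, 0, 0.8], 0, 0.6],
    [[0, 0, 0.8], 0, 0.6],
    [[0, 0, 0.8], 0, 0.6],
    [[0, -0.9, 0.5], 0, 0.6],
    [[0, -1, 0], 0, 0.6],
    [[0, -1, 0], 0, 0.6],
    [[0, -1, 0], 0, 0.6],
    [[0, -1, 0], 0, 0.6],
    [[0, -1, 0], 0, 0.6],
    [[0, -1, 0], 0, 0.6],
    [[0, -1, 0], 0, 0.6],
    [[0, 0, 0], 0, 0.6],
    [[0, 0, 0], 0, 0.6],
  ],
)

```text
t: 15.75
eef_pos: [565.2, -29.9, 445.8]
tcp_rot: [3.141, -0.0, 1.131]
ft_force: [-0.0, 0.4, -0.9]
opening: 0.8
grip_force: 0.0
```

```bash
python3 - <<'E'
from h import *
t=read_camera("top");s=read_camera("side");B=[]
for p,R in((t,(563,207.3)),(s,(562.7,204.8))):
    B.append(warp(p,R,113.5+49.5,50,300))
    x=warp(p,R,113.5,50,300);B.append(x)
o=cv2.convertScaleAbs(np.vstack([np.hstack(B[:2]),np.hstack(B[2:])]),alpha=1.6)
for y in(150,450):cv2.circle(o,(150,y),69,(0,0,255),1)
cv2.imwrite("pics/f1.png",o)
E
```

```text
(no output)
```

View pics/f1.png

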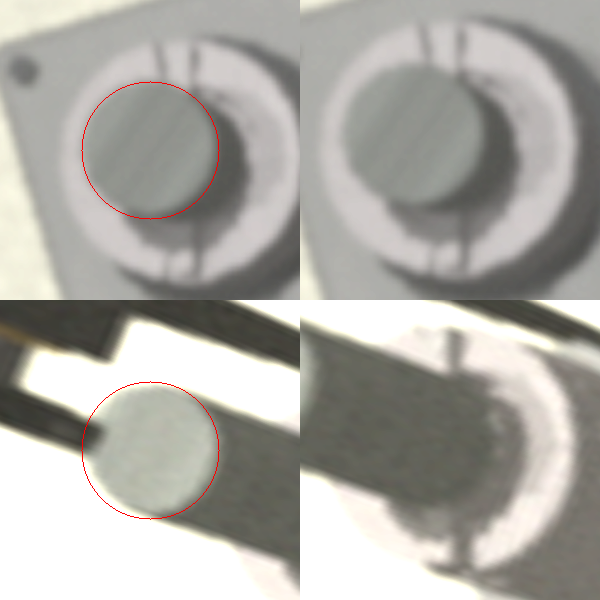

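In both views the head's top face lies on the predicted home circle centred at (150, 150), and the pins sit in the slots. The gripper is clear, so I'll hand in.

```bash
python3 -c "
from h import *
print(env.job_done())"
```

```text
the job is handed in; nothing more can be done
None
```

I handed the job in with the pinned bob released fully home in the spindle, pins down in both slots. The highest push I saw was about 9 N, and I never went near the other two tools. The hand-in returned no verdict.

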